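# Bolt the sprung tea box shut

### The arm

A 6-joint arm with a two-finger parallel gripper is mounted at the origin on a cart in front of the work surface, level with it; the furniture and walls round the work are solid. World frame = base frame: x ahead of the robot, y to its left, z up, the work surface at z = 0. Lengths are in m, angles in rad, forces in N, time in s.
With the tool pointing down it reaches from about 0.35 to 0.85 m from the base axis. Payload 8.1 kg.
Tool frame: the origin (TCP) lies at the very end of the fingers, on their centre line; the grasp point (between the pads) lies 19 mm behind it; z points along the fingers, y is the direction in which the jaws open and shut (so a half turn about z gives the same grasp; the last joint's range is limited). The gripper opens to 93 mm and grips with 3 to 60 N. Pads are 15 mm wide; open, the fingers measure 128 mm over their backs; the gripper's body (75 mm by 188 mm) begins 65 mm behind the grasp point.
Start: joints at [1.251, 0.13, 1.488, -0, 1.523, -0.085], TCP at [0.14, 0.584, 0.219] pointing down, gripper open.
Joint ranges: [-2.96, 2.96], [-0.89, 2.26], [0.02, 2.5], [-1.34, 4.48], [0, 2.73], [-2.66, 2.66]. Speed limits (rad/s): [2.39, 2.39, 2.79, 3.14, 3.14, 3.14].

### API

Orientations are given as a rotation vector (axis times angle).
In Python, from plant import robot gives the robot as it stands.
- The arm moves only by the shell command python3 -m pendant 'ROWS' [OPENING] [FORCE]. ROWS is JSON, a list of rows, each an object with "delta_pos": the shift along the tool's x, y, z in m, a list of three; "spin": the turn about the tool's z in rad. In form: [{"delta_pos": [dx, dy, dz], "spin": spin}, ...]. A call has 1 to 10 rows; each row is the pose to reach, as a shift and turn from the pose measured when the call began, along the tool's axes at that moment; what a row does not reach only later rows make up. A row lasts 1/10 s, in which the tool goes at most 50 mm and 8.59 degrees, less where a joint would pass 70% of its speed; a pose out of reach is approached as far as the arm can. A call with a gripper value outside its range is refused whole. OPENING is the closure, from -1 (fully open) to 1 (shut), set as the call begins (- or left out, the last holds). The fingers move at their own pace and stop on an object; FORCE is the grip in N (left out, the last holds). Time passes only in rows, so rows that repeat a pose let the fingers close. It gives the time, the measured TCP pose, the force and the opening at its end, in the units of the state.
- robot.read_state(): the state, without advancing time (a new reading comes with each control period).
- robot.read_camera(name): name is "scene" or "top"; returns a dict with "color" (420x560x3 uint8, blue, green, red), "camera_matrix" (3x3 intrinsics, pixels), "R" (3x3) and "t" (3): a world point X has camera coordinates R X + t. Camera axes: x right, y down, z forward; pixel columns grow to the right and rows downward; lengths in m; the calibration is good to about 2 mm. A picture is of the moment at which its call begins. There is no depth.
- robot.close_job(): hands the job in, once; it reports no verdict.
Trained networks look in the newest picture that a camera, given by its name, has taken for a name from the list of things; names that differ only in an ending like _2 or _b are one class to them, and where a whole thing is asked for, a point or a joint stands for the part that bears it (a point fixed in the world has none). Each returns a list of dicts, best first, with "score" (0 to 1); they miss things now and then, are a little off and sometimes report something else, mostly with a low value. They report only what shows in the picture. A call takes as long as a camera call.
- robot.outline_of(camera, label): "mask" (420x560 bool, what is visible of it).
- robot.mark_of(camera, label): "location" ([x, y, z] in m, in the coordinates of the camera as it stood for that picture, good to about 4 mm: a listed point, or the origin of a listed thing).
The state is a dict: "t": time; "q": joint angles; "dq": joint speeds; "joint_torque": joint torques, N m; "tool_pos": TCP position; "orientation": TCP orientation; "force": force on the tool from outside, world axes, zero at the start; "wrist_torque": the same for the moment, N m; "opening": finger opening in m.
Only numpy, scipy, OpenCV 4.12 (cv2) and the standard library are available. Lean on these libraries where they do the work, as an engineer would, in place of code of your own. Each camera call takes 0.05 s, during which the arm holds its last target.

### The job

Bolt the wooden tea box shut: press its sprung lid down until the bolt lines up with the slot of the keeper, and slide the bolt fully home, so that the lid stays down when you let go. The keeper was fitted by hand and its slot may sit higher or lower, so feel for it. Leave the spice jar, the glass cup and the two loose drink packets where they are.

Things in the scene. Friction and masses are not known exactly. Their poses are not given: they have to be found in the camera images.
- tea_box: Wooden box, 160 (x) x 224 (y) x 88 mm high, fixed to the worktop. Origin: centre of its underside; x points from its front to its hinged back, y to its left, z up. The lid's hinge axis runs along the box's y through (80, 0, 90) mm.
- wall_top (a point): Top of the box's left wall at (-45, 112, 88) mm of the box, just under the keeper: an upright steel plate 44 mm wide, 105 mm tall, its face to the bolt in this wall's plane (y = 112), with a slot 24 wide, 14.6 high, pocket 36 deep. The slot's centre lies straight above this point, 26 to 46 mm above it: it differs each time and is not given. That is a lid angle of 0.015 to 0.18.
- lid (a joint): Angle of the lid, rad: 0 = down on the rim, grows as its front edge rises. A spring hinge holds it ajar at about 0.35; holding it down at the knob takes about 6 N (angle 0.18) to 11 N (angle 0), and it springs up when let go. The lid is a 166 x 218 x 12 mm board; the bolt is mounted on its top near the front edge.
- bolt (a joint): Travel of the bolt, m: 0 = drawn back, 0.066 = fully home, growing along the box's +y; friction 1.5 N, stays where left. Steel rod, 12 mm diameter, 198 long, tip bevelled 1.5 mm; axis along the box's y, 125 mm ahead of the hinge axis and, lid down, 22 mm above it. The tip meets the keeper plate at 0.036 and stops there unless level with the slot (about 1.3 mm of play up or down).
- knob_mid (a point): Middle of the bolt's black knob, an upright cylinder 18 mm in diameter that stands on the bolt and tilts with the lid; 36 mm tall, half above and half below this point. The point is 33 mm above the bolt's axis (lid down); at bolt travel 0 it is at y = -20 mm of the box. Guide staples cross the bolt at y = -65 and 85 mm, 20 mm long, tops 23 mm below this point.
- jar: Spice jar, 47 mm diameter, 98 mm tall, standing on the worktop; origin at the centre of its foot. Leave alone.
- cup: Small clear glass cup, 72 mm diameter, 62 mm tall, standing on the worktop; origin at the centre of its foot. Leave alone.
- packet_c: Flat red drink packet, 30 x 75 x 9 mm, lying on the worktop. Leave alone.
- packet_d: Flat green drink packet, 30 x 75 x 9 mm, lying on the worktop. Leave alone.

How it is judged:
At the end, for the whole second after the job is handed in: The bolt is home in the keeper (travel over 0.060 of 0.066 m), the lid is held down by it (lid angle under 0.22 rad) and both are at rest with nobody holding them (value of joint bolt above 0.06 m and value of joint lid below 0.22 rad and velocity of joint bolt between -0.01 and 0.01 m/s and velocity of joint lid between -0.05 and 0.05 rad/s); the robot touches nothing.
It fails at once if the spice jar, the glass cup or a loose packet is moved more than 20 mm or the jar or cup is tipped (distance of any of jar, cup, packet_c, packet_d from where it was at the start of the episode above 0.02 m or angle between any of jar, cup's own z axis and vertical above 0.3 rad).
It also fails if it takes over 48 s, if anything falls off the work surface, if the arm or the gripper's body presses on something with over 40 N, if the wrist force passes 120 N, or if a joint passes its speed limit or range.

## Working session

There is one attempt and no reset: what is moved stays moved. The work goes in short steps, Python scripts to look and compute and a shell command to move; the robot and the scene stay as the last step left them, time stands still between calls to the robot, and variables do not carry over. Pictures are saved under pics/ and viewed, and the job is handed in when it is done.

```bash
ls; mkdir -p pics; cat > h.py <<'E'
from plant import robot
import numpy as np, cv2
from scipy.spatial.transform import Rotation as Ro
def cam(n,f=None):
    c=robot.read_camera(n)
    if f: cv2.imwrite('pics/'+f,c['color'])
    return c
def w(c,p): return np.array(c['R']).T@(np.array(p)-np.array(c['t']))
def px(c,X):
    p=np.array(c['R'])@np.array(X)+np.array(c['t']); q=np.array(c['camera_matrix'])@p; return q[:2]/q[2]
E
python3 - <<'E'
from h import *
np.set_printoptions(precision=4,suppress=True)
s=robot.read_state(); print(s)
for n in ['scene','top']:
    c=cam(n,n+'0.png')
    for l in ['tea_box','wall_top','knob_mid','lid','bolt','jar','cup','packet_c','packet_d']:
        try:
            for m in robot.mark_of(n,l)[:2]: print(n,l,round(m['score'],2),w(c,m['location']))
        except Exception as e: print(n,l,e)
E
```

```text
pics
{'t': 0.0, 'q': array([ 1.2506,  0.1311,  1.4893,  0.    ,  1.523 , -0.0855]), 'dq': array([ 0.0002,  0.0002, -0.0012, -0.0001, -0.0005,  0.0003]), 'joint_torque': array([ -0.0008, -55.9836, -49.1764,   0.0769,   0.0346,  -0.0001]), 'tool_pos': array([0.1394, 0.583 , 0.2176]), 'orientation': array([-0.3678, -3.1196,  0.0028]), 'force': array([-0.5309,  0.1543, -0.3622]), 'wrist_torque': array([-0.0376, -0.0089,  0.0062]), 'opening': 0.09306418864180212}
scene tea_box 0.68 [ 0.5698  0.1648 -0.0012]
scene wall_top 0.88 [0.521  0.2777 0.0913]
scene knob_mid 0.85 [0.5499 0.1534 0.1836]
scene lid it knows: cup, jar, knob_mid, packet, tea_box, wall_top
scene bolt it knows: cup, jar, knob_mid, packet, tea_box, wall_top
scene jar 0.86 [ 0.4196 -0.1833  0.0011]
scene cup 0.92 [0.4256 0.4025 0.0029]
scene packet_c 0.5 [ 0.3705 -0.0145 -0.0002]
scene packet_c 0.45 [0.3801 0.1416 0.001 ]
scene packet_d 0.5 [ 0.3705 -0.0145 -0.0002]
scene packet_d 0.45 [0.3801 0.1416 0.001 ]
top tea_box 0.83 [0.5687 0.1643 0.0015]
top wall_top 0.73 [ 0.3772  0.1427 -0.0002]
top wall_top 0.34 [ 0.3675 -0.0128  0.    ]
top knob_mid 0.53 [0.5553 0.154  0.1879]
top lid it knows: cup, jar, knob_mid, packet, tea_box, wall_top
top bolt it knows: cup, jar, knob_mid, packet, tea_box, wall_top
top jar 0.9 [ 0.4175 -0.1874 -0.0008]
top jar 0.57 [0.5668 0.162  0.0034]
top cup 0.94 [ 0.4181  0.403  -0.0016]
top packet_c 0.77 [0.3766 0.1418 0.0004]
top packet_c 0.69 [ 0.3698 -0.0149  0.0022]
top packet_d 0.77 [0.3766 0.1418 0.0004]
top packet_d 0.69 [ 0.3698 -0.0149  0.0022]
```

View pics/scene0.png

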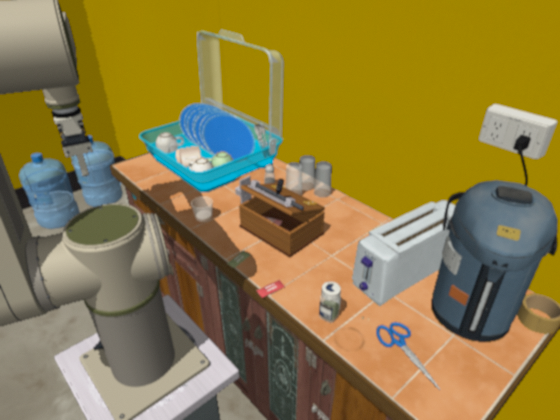

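View pics/top0.png

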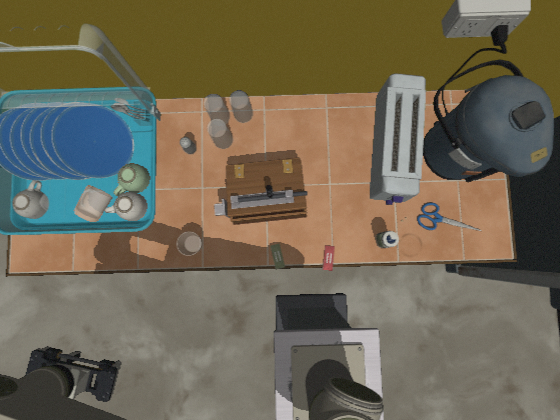

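The scene picture shows the box at about (282,220) with its lid ajar. The top picture shows the box at (265,187) slightly rotated, with the keeper at (220,208) and the knob at (268,187). I'll look closer to get the yaw.

```bash
python3 - <<'E'
from h import *
c=cam('top'); im=c['color']
def draw(im,c,x,y,yaw,bolt,ang,f,sc,r):
    R=Ro.from_euler('z',yaw).as_matrix(); T=np.array([x,y,0])
    y0,y1,x0,x1=r
    big=cv2.resize(im[y0:y1,x0:x1],None,fx=sc,fy=sc,interpolation=cv2.INTER_CUBIC)
    P=lambda X: tuple(int(v) for v in ((px(c,R@np.array(X)+T)+.5-[x0,y0])*sc))
    def lid(X):
        d=np.array(X)-[.08,0,.09]; a=ang
        return np.array([.08+d[0]*np.cos(a)+d[2]*np.sin(a),X[1],.09-d[0]*np.sin(a)+d[2]*np.cos(a)])
    z=.088;q=[P(v) for v in [(-.08,-.112,z),(-.08,.112,z),(.08,.112,z),(.08,-.112,z)]]
    cv2.polylines(big,[np.array(q)],True,(0,255,0),1)
    for a,b in [((-.045,-.119+bolt,.112),(-.045,.076+bolt,.112)),((-.045,-.02+bolt,.127),(-.045,-.02+bolt,.163))]:
        cv2.line(big,P(lid(a)),P(lid(b)),(255,0,255),1)
    cv2.circle(big,P((-.045,.112,.088)),3,(0,0,255),-1)
    cv2.imwrite('pics/'+f,big)
draw(im,c,.569,.1645,0.06,0,.35,'topb.png',6,(140,235,205,320))
cv2.imwrite('pics/topraw.png',cv2.resize(im[140:235,205:320],None,fx=6,fy=6,interpolation=cv2.INTER_CUBIC))
c=cam('scene'); draw(c['color'],c,.569,.1645,0.06,0,.35,'sceneb.png',6,(165,255,225,335))
E
```

```text
(no output)
```

View pics/topb.png

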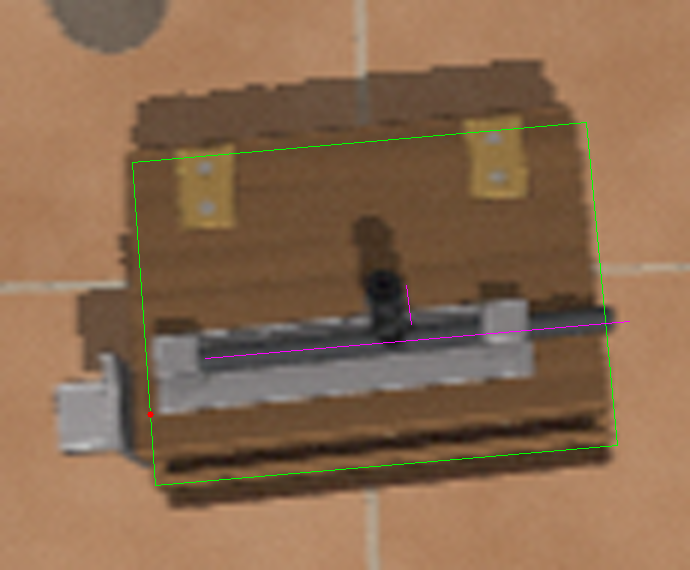

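View pics/sceneb.png

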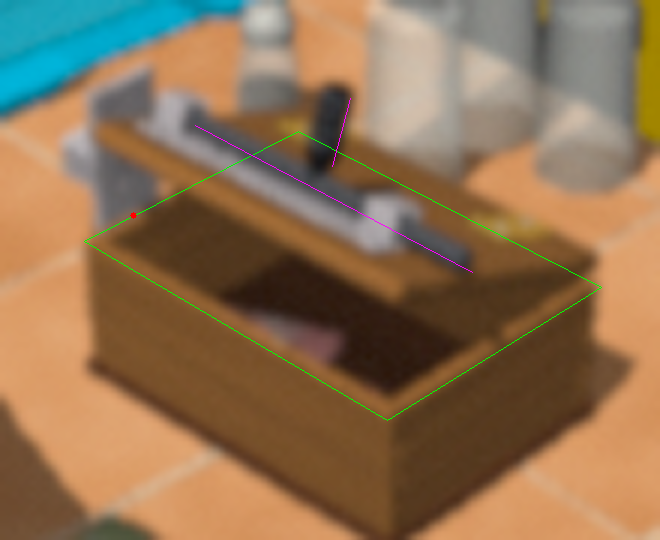

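```bash
cat >> h.py <<'E'
def draw(im,c,x,y,yaw,bolt,ang,f,sc,r,slot=None):
    R=Ro.from_euler('z',yaw).as_matrix(); T=np.array([x,y,0])
    y0,y1,x0,x1=r
    big=cv2.resize(im[y0:y1,x0:x1],None,fx=sc,fy=sc,interpolation=cv2.INTER_CUBIC)
    P=lambda X: tuple(int(v) for v in ((px(c,R@np.array(X)+T)+.5-[x0,y0])*sc))
    def lid(X):
        d=np.array(X)-[.08,0,.09]; a=ang
        return np.array([.08+d[0]*np.cos(a)+d[2]*np.sin(a),X[1],.09-d[0]*np.sin(a)+d[2]*np.cos(a)])
    for z in (0,.088):
        q=[P(v) for v in [(-.08,-.112,z),(-.08,.112,z),(.08,.112,z),(.08,-.112,z)]]
        cv2.polylines(big,[np.array(q)],True,(0,255,0),1)
    for a,b in [((-.045,-.122+bolt,.112),(-.045,.076+bolt,.112)),((-.045,-.02+bolt,.127),(-.045,-.02+bolt,.163))]:
        cv2.line(big,P(lid(a)),P(lid(b)),(255,0,255),1)
    cv2.circle(big,P((-.045,.112,.088)),3,(0,0,255),-1)
    k=[P(v) for v in [(-.067,.112,.088),(-.067,.112,.193),(-.023,.112,.193),(-.023,.112,.088)]]
    cv2.polylines(big,[np.array(k)],True,(255,255,0),1)
    cv2.imwrite('pics/'+f,big)
E
python3 - <<'E'
from h import *
for n,f,r in [('top','topc.png',(140,235,205,320)),('scene','scenec.png',(165,255,225,335))]:
    c=cam(n); draw(c['color'],c,.572,.169,0.075,0.005,.35,f,6,r)
E
```

```text
(no output)
```

View pics/topc.png

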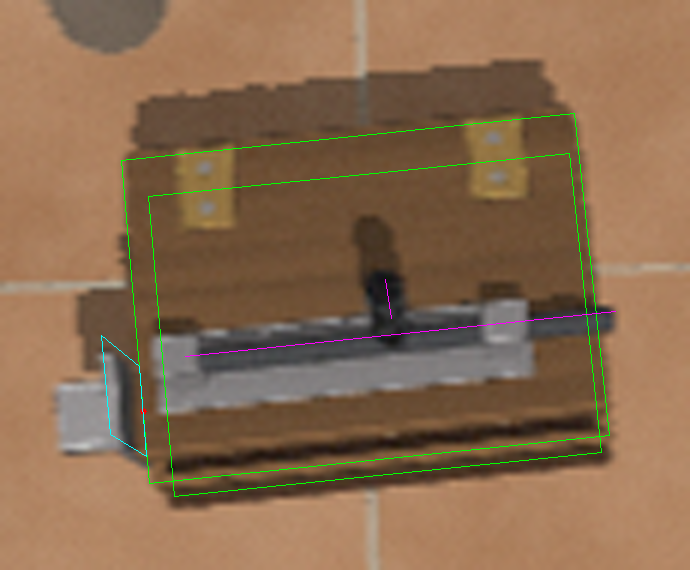

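View pics/scenec.png

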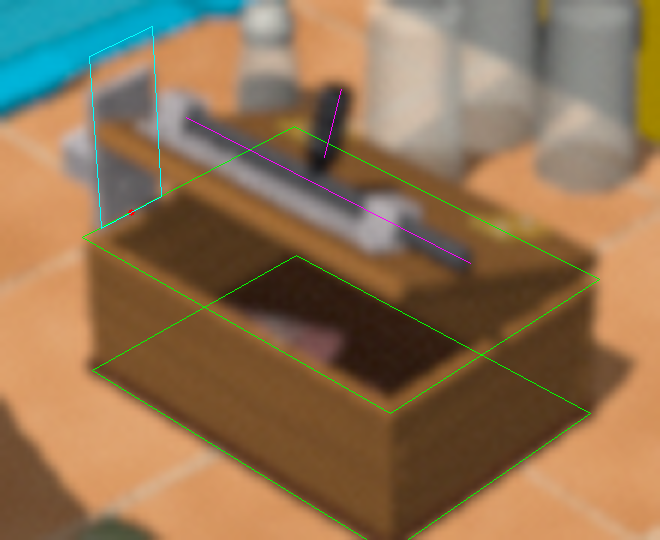

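The top view now matches the knob to about 2 mm, with yaw about 0.07. The scene view agrees to within about 4 mm. My plan is to grip the knob with the jaws along the box's y, since the knob can tilt between the pads that way. Then I'll push the bolt against the plate and feel downwards along the arc.

```bash
cat >> h.py <<'E'
YAW=.07; BX=np.array([.572,.169,0])
def box2w(p,yaw=None): return Ro.from_euler('z',YAW).apply(p)+BX
def knob(a,b): return np.array([.08-.125*np.cos(a)+.055*np.sin(a),-.02+b,.09+.055*np.cos(a)+.125*np.sin(a)])
def state():
    s=robot.read_state(); R=Ro.from_rotvec(s['orientation']); return s,R
def todelta(Xw):
    s,R=state(); return R.inv().apply(np.array(Xw)-s['tool_pos'])
def report():
    s,R=state(); b=Ro.from_euler('z',YAW)
    p=b.inv().apply(s['tool_pos']-BX); 
    print('t',round(s['t'],2),'box p mm',np.round(p*1e3,1),'F box',np.round(b.inv().apply(s['force']),1),'open',round(s['opening'],4),'R',np.round(R.as_matrix(),3).tolist())
E
python3 - <<'E'
from h import *
report(); s,R=state()
ty=R.apply([0,1,0]); by=np.array([-np.sin(YAW),np.cos(YAW),0])
print('tool y',ty,'box y in tool',R.inv().apply(by), 'spin', (a:=np.arctan2(*(-R.inv().apply(by)[[0]],)*1,R.inv().apply(by)[1])))
print('to pre-grasp', todelta(box2w(knob(.35,.005))+[0,0,.10]), box2w(knob(.35,.005)))
E
```

```text
t 1.0 box p mm [-402.4  443.8  218.6] F box [ 0.1 -0.3  0.8] open 0.0932 R [[-0.973, 0.233, -0.0], [0.233, 0.973, -0.0], [0.0, -0.0, -1.0]]
tool y [ 2.32592414e-01  9.72574298e-01 -6.00756184e-05] box y in tool [ 3.00047412e-01  9.53924288e-01 -5.68959705e-05] spin [-0.30474236]
to pre-grasp [-0.50380415 -0.32245647 -0.06588768] [0.55453239 0.15273844 0.18452773]
```

```bash
python3 -m pendant '[{"delta_pos":[-0.02,-0.012,-0.04],"spin":0},{"delta_pos":[-0.05,-0.03,-0.066],"spin":-0.03},{"delta_pos":[-0.09,-0.058,-0.066],"spin":-0.07},{"delta_pos":[-0.13,-0.083,-0.066],"spin":-0.1},{"delta_pos":[-0.17,-0.109,-0.066],"spin":-0.14},{"delta_pos":[-0.21,-0.134,-0.066],"spin":-0.18},{"delta_pos":[-0.25,-0.16,-0.066],"spin":-0.22},{"delta_pos":[-0.29,-0.186,-0.066],"spin":-0.25},{"delta_pos":[-0.33,-0.211,-0.066],"spin":-0.28},{"delta_pos":[-0.36,-0.23,-0.066],"spin":-0.305}]' -1; python3 - <<'E'
from h import *
report(); print('to pre-grasp', todelta(box2w(knob(.35,.005))+[0,0,.10]))
E
```

```text
t: 2.0
tool_pos: [0.4378, 0.2739, 0.2849]
orientation: [-0.11, 3.139, -0.0]
force: [-0.4, 0.2, -0.6]
opening: 0.0926
t 2.0 box p mm [-126.6  114.   284.9] F box [-0.4  0.3 -0.6] open 0.0926 R [[-0.998, -0.07, 0.001], [-0.07, 0.998, -0.0], [-0.001, -0.0, -1.0]]
to pre-grasp [-0.10799073 -0.12902439  0.00045748]
```

```bash
python3 -m pendant '[{"delta_pos":[-0.025,-0.03,0],"spin":0},{"delta_pos":[-0.055,-0.065,0],"spin":0},{"delta_pos":[-0.085,-0.1,0],"spin":0},{"delta_pos":[-0.108,-0.129,0],"spin":0},{"delta_pos":[-0.108,-0.129,0],"spin":0},{"delta_pos":[-0.108,-0.129,0.02],"spin":0},{"delta_pos":[-0.108,-0.129,0.04],"spin":0},{"delta_pos":[-0.108,-0.129,0.04],"spin":0}]'; python3 - <<'E'
from h import *
report()
for n,f,r in [('top','topd.png',(140,235,205,320)),('scene','scened.png',(145,235,225,335))]:
    c=cam(n); draw(c['color'],c,.572,.169,0.07,0.005,.35,f,6,r)
    s,R=state(); 
    for m in robot.mark_of(n,'knob_mid')[:1]: print(m['score'],w(c,m['location']), box2w(knob(.35,.005)))
E
```

```text
t: 2.8
tool_pos: [0.5525, 0.153, 0.2417]
orientation: [0.11, -3.135, 0.001]
force: [-0.6, 0.4, -0.2]
opening: 0.0928
t 2.8 box p mm [-20.6 -14.6 241.7] F box [-0.5  0.4 -0.2] open 0.0928 R [[-0.998, -0.07, -0.005], [-0.07, 0.998, -0.001], [0.005, -0.0, -1.0]]
0.65 [0.55114655 0.15373623 0.1875236 ] [0.55453239 0.15273844 0.18452773]
0.56 [0.55007739 0.15344401 0.18234112] [0.55453239 0.15273844 0.18452773]
```

View pics/topd.png

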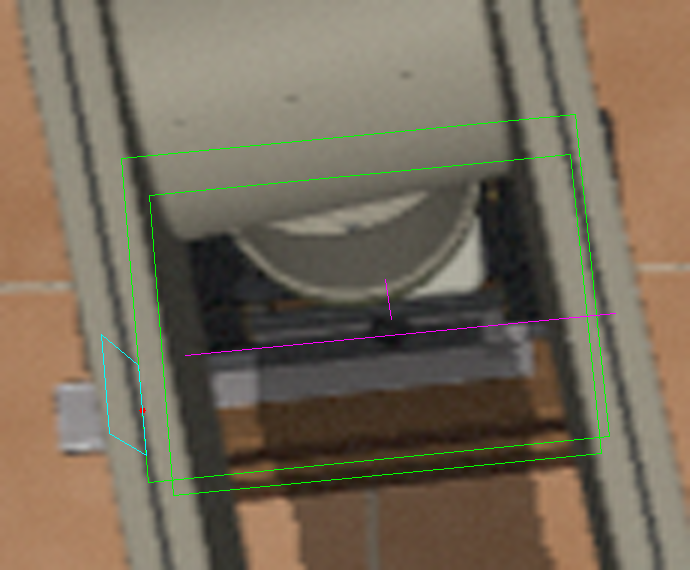

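View pics/scened.png

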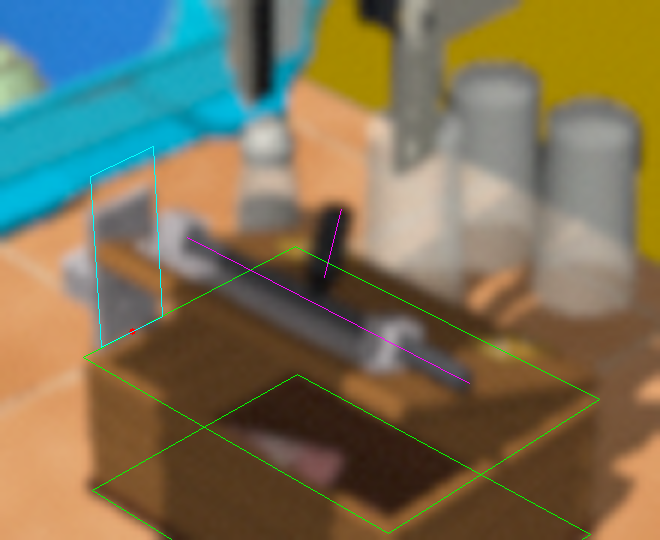

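The fingers are at (260,80) and (415,140) in the scene crop and straddle the knob at (330,245). I'll descend and close gently.

```bash
python3 -m pendant '[{"delta_pos":[0,0,0.02],"spin":0},{"delta_pos":[0,0,0.04],"spin":0},{"delta_pos":[0,0,0.058],"spin":0},{"delta_pos":[0,0,0.068],"spin":0},{"delta_pos":[0,0,0.068],"spin":0}]'; python3 -m pendant '[{"delta_pos":[0,0,0],"spin":0},{"delta_pos":[0,0,0],"spin":0},{"delta_pos":[0,0,0],"spin":0},{"delta_pos":[0,0,0],"spin":0},{"delta_pos":[0,0,0],"spin":0},{"delta_pos":[0,0,0],"spin":0},{"delta_pos":[0,0,0],"spin":0},{"delta_pos":[0,0,0],"spin":0}]' 1 30; python3 - <<'E'
from h import *
report()
for n,f,r in [('scene','scenee.png',(145,235,225,335))]:
    c=cam(n); draw(c['color'],c,.572,.169,0.07,0.005,.35,f,6,r)
E
```

```text
t: 3.5
tool_pos: [0.5545, 0.1534, 0.1778]
orientation: [-0.111, 3.139, 0.0]
force: [-0.3, -0.2, -0.6]
opening: 0.093
t: 4.3
tool_pos: [0.5545, 0.1534, 0.1778]
orientation: [-0.111, 3.139, 0.0]
force: [-0.5, -0.3, 0.5]
opening: 0.0336
t 4.3 box p mm [-18.6 -14.3 177.8] F box [-0.5 -0.3  0.5] open 0.0336 R [[-0.997, -0.071, 0.001], [-0.071, 0.997, 0.0], [-0.001, -0.0, -1.0]]
```

View pics/scenee.png

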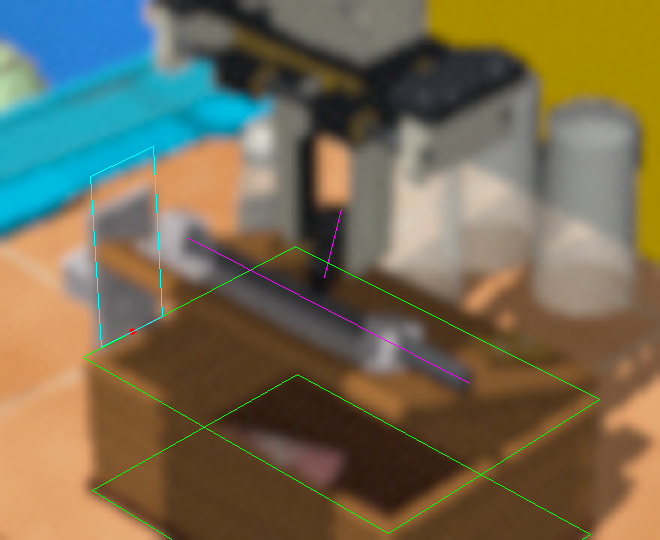

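The knob is between the fingers (about (325,230) in the crop), which are still closing. I'll go 6 mm lower and finish closing.

```bash
python3 -m pendant '[{"delta_pos":[0,0,0.006],"spin":0},{"delta_pos":[0,0,0.006],"spin":0},{"delta_pos":[0,0,0.006],"spin":0},{"delta_pos":[0,0,0.006],"spin":0},{"delta_pos":[0,0,0.006],"spin":0},{"delta_pos":[0,0,0.006],"spin":0}]' 1 45; python3 - <<'E'
from h import *
report()
E
```

```text
t: 4.95
tool_pos: [0.5546, 0.1534, 0.1712]
orientation: [-0.111, 3.139, 0.0]
force: [5.6, 1.4, -6.4]
opening: 0.0174
t 4.95 box p mm [-18.4 -14.3 171.2] F box [ 5.7  1.  -6.4] open 0.0174 R [[-0.997, -0.071, 0.001], [-0.071, 0.997, 0.0], [-0.001, 0.0, -1.0]]
```

```bash
python3 -m pendant '[{"delta_pos":[0.003,0,0.003],"spin":0},{"delta_pos":[0.006,0,0.007],"spin":0},{"delta_pos":[0.010,0,0.012],"spin":0},{"delta_pos":[0.013,0,0.016],"spin":0},{"delta_pos":[0.013,0,0.016],"spin":0}]' ; python3 - <<'E'
from h import *
report()
E
python3 -m pendant '[{"delta_pos":[0,0.006,0],"spin":0},{"delta_pos":[0,0.012,0],"spin":0},{"delta_pos":[0,0.018,0],"spin":0},{"delta_pos":[0,0.024,0],"spin":0},{"delta_pos":[0,0.024,0],"spin":0}]' ; python3 - <<'E'
from h import *
report()
E
```

```text
t: 5.45
tool_pos: [0.5429, 0.1525, 0.1569]
orientation: [-0.111, 3.134, 0.0]
force: [2.6, -0.0, 5.6]
opening: 0.0172
t 5.45 box p mm [-30.2 -14.4 156.9] F box [ 2.6 -0.2  5.6] open 0.0172 R [[-0.997, -0.071, 0.005], [-0.071, 0.997, 0.0], [-0.005, 0.0, -1.0]]
t: 5.95
tool_pos: [0.5416, 0.1779, 0.1576]
orientation: [-0.112, 3.133, 0.002]
force: [2.2, 2.6, 6.1]
opening: 0.0171
t 5.95 box p mm [-29.7  11.  157.6] F box [2.4 2.5 6.1] open 0.0171 R [[-0.997, -0.072, 0.006], [-0.072, 0.997, 0.001], [-0.007, 0.001, -1.0]]
```

```bash
for d in 1; do python3 -m pendant '[{"delta_pos":[0,0.003,0],"spin":0},{"delta_pos":[0,0.003,0],"spin":0}]' ; python3 -m pendant '[{"delta_pos":[0,0.003,0],"spin":0},{"delta_pos":[0,0.003,0],"spin":0}]' ;python3 -m pendant '[{"delta_pos":[0,0.003,0],"spin":0},{"delta_pos":[0,0.003,0],"spin":0}]' ;python3 -m pendant '[{"delta_pos":[0,0.003,0],"spin":0},{"delta_pos":[0,0.003,0],"spin":0}]' ; done; python3 - <<'E'
from h import *
report()
E
```

```text
t: 6.15
tool_pos: [0.5415, 0.1818, 0.1579]
orientation: [-0.113, 3.132, 0.003]
force: [3.5, 1.8, 4.8]
opening: 0.0171
t: 6.35
tool_pos: [0.5415, 0.1823, 0.158]
orientation: [-0.112, 3.133, -0.005]
force: [3.2, -13.1, 7.0]
opening: 0.0166
t: 6.55
tool_pos: [0.5416, 0.1822, 0.1581]
orientation: [-0.11, 3.133, -0.013]
force: [3.1, -15.3, 7.3]
opening: 0.0175
t: 6.75
tool_pos: [0.5416, 0.1822, 0.1581]
orientation: [-0.107, 3.134, -0.021]
force: [2.2, -14.7, 7.3]
opening: 0.0173
t 6.75 box p mm [-29.4  15.3 158.1] F box [  1.2 -14.8   7.3] open 0.0173 R [[-0.998, -0.068, 0.007], [-0.068, 0.998, -0.013], [-0.006, -0.013, -1.0]]
```

Contact with the keeper plate came at y ≈ 15 mm with about 15 N. Now I'll sweep down the arc while pressing.

```bash
python3 -m pendant '[{"delta_pos":[0.0006,0.002,0.001],"spin":0},{"delta_pos":[0.0012,0.002,0.002],"spin":0},{"delta_pos":[0.0018,0.002,0.003],"spin":0},{"delta_pos":[0.0024,0.002,0.004],"spin":0}]' ;python3 -m pendant '[{"delta_pos":[0.0006,0.002,0.001],"spin":0},{"delta_pos":[0.0012,0.002,0.002],"spin":0},{"delta_pos":[0.0018,0.002,0.003],"spin":0},{"delta_pos":[0.0024,0.002,0.004],"spin":0}]' ; python3 - <<'E'
from h import *
report()
E
```

```text
t: 7.15
tool_pos: [0.5405, 0.1819, 0.1563]
orientation: [-0.105, 3.131, -0.025]
force: [0.5, -12.6, 17.3]
opening: 0.0173
t: 7.55
tool_pos: [0.5396, 0.1818, 0.1548]
orientation: [-0.102, 3.127, -0.029]
force: [-0.5, -13.2, 18.3]
opening: 0.0173
t 7.55 box p mm [-31.4  15.  154.8] F box [ -1.4 -13.1  18.3] open 0.0173 R [[-0.998, -0.065, 0.013], [-0.065, 0.998, -0.018], [-0.012, -0.019, -1.0]]
```

```bash
python3 -m pendant '[{"delta_pos":[0.0006,0.001,0.0015],"spin":0},{"delta_pos":[0.0014,0.001,0.0025],"spin":0},{"delta_pos":[0.002,0.001,0.0035],"spin":0},{"delta_pos":[0.0026,0.001,0.0045],"spin":0},{"delta_pos":[0.0032,0.001,0.0055],"spin":0}]' - 60;python3 -m pendant '[{"delta_pos":[0.0006,0.001,0.0015],"spin":0},{"delta_pos":[0.0014,0.001,0.0025],"spin":0},{"delta_pos":[0.002,0.001,0.0035],"spin":0},{"delta_pos":[0.0026,0.001,0.0045],"spin":0},{"delta_pos":[0.0032,0.001,0.0055],"spin":0}]' ; python3 - <<'E'
from h import *
report()
for n,f,r in [('scene','scenef.png',(145,235,225,335))]:
    c=cam(n); draw(c['color'],c,.572,.169,0.07,0.036,.15,f,6,r)
E
```

```text
t: 8.05
tool_pos: [0.5378, 0.1815, 0.152]
orientation: [-0.1, 3.124, -0.031]
force: [-1.8, -7.5, 19.3]
opening: 0.0169
t: 8.55
tool_pos: [0.5362, 0.1815, 0.1493]
orientation: [-0.099, 3.12, -0.033]
force: [-0.2, -8.4, 18.2]
opening: 0.0174
t 8.55 box p mm [-34.8  14.9 149.3] F box [-0.8 -8.3 18.2] open 0.0174 R [[-0.998, -0.063, 0.021], [-0.063, 0.998, -0.02], [-0.019, -0.021, -1.0]]
```

View pics/scenef.png

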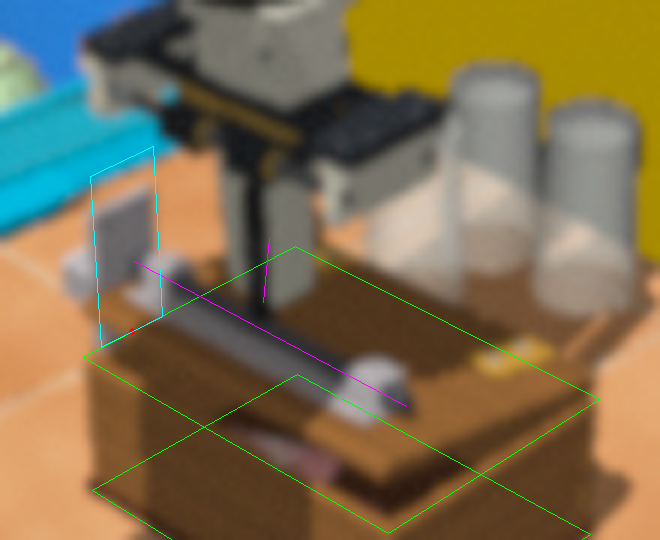

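The lid is coming down and the bolt tip is at the plate near (150,270) in the crop. I'll keep sweeping.

```bash
for i in 1; do python3 -m pendant '[{"delta_pos":[0.0006,0.001,0.0015],"spin":0},{"delta_pos":[0.0011,0.001,0.0025],"spin":0},{"delta_pos":[0.0016,0.001,0.0035],"spin":0},{"delta_pos":[0.0021,0.001,0.0045],"spin":0},{"delta_pos":[0.0026,0.001,0.0055],"spin":0}]' ;python3 -m pendant '[{"delta_pos":[0.0006,0.001,0.0015],"spin":0},{"delta_pos":[0.0011,0.001,0.0025],"spin":0},{"delta_pos":[0.0016,0.001,0.0035],"spin":0},{"delta_pos":[0.0021,0.001,0.0045],"spin":0},{"delta_pos":[0.0026,0.001,0.0055],"spin":0}]' ; done; python3 - <<'E'
from h import *
report()
E
```

```text
t: 9.1
tool_pos: [0.5348, 0.1813, 0.1464]
orientation: [-0.097, 3.117, -0.034]
force: [-4.0, -9.0, 21.7]
opening: 0.0171
t: 9.6
tool_pos: [0.5335, 0.1812, 0.1438]
orientation: [-0.096, 3.114, -0.036]
force: [-3.1, -8.1, 21.1]
opening: 0.0168
t 9.6 box p mm [-37.6  14.9 143.8] F box [-3.7 -7.9 21.1] open 0.0168 R [[-0.998, -0.061, 0.027], [-0.062, 0.998, -0.022], [-0.025, -0.024, -0.999]]
```

```bash
for i in 1; do python3 -m pendant '[{"delta_pos":[0.0006,0.001,0.0015],"spin":0},{"delta_pos":[0.0011,0.001,0.0025],"spin":0},{"delta_pos":[0.0016,0.001,0.0035],"spin":0},{"delta_pos":[0.0021,0.001,0.0045],"spin":0},{"delta_pos":[0.0026,0.001,0.0055],"spin":0}]' ;python3 -m pendant '[{"delta_pos":[0.0006,0.001,0.0015],"spin":0},{"delta_pos":[0.0011,0.001,0.0025],"spin":0},{"delta_pos":[0.0016,0.001,0.0035],"spin":0},{"delta_pos":[0.0021,0.001,0.0045],"spin":0},{"delta_pos":[0.0026,0.001,0.0055],"spin":0}]' ; done; python3 - <<'E'
from h import *
report()
for n,f,r in [('scene','sceneg.png',(145,235,225,335))]:
    c=cam(n); draw(c['color'],c,.572,.169,0.07,0.036,.08,f,6,r)
E
```

```text
t: 10.1
tool_pos: [0.5322, 0.1811, 0.1411]
orientation: [-0.094, 3.111, -0.037]
force: [-4.5, -8.4, 22.1]
opening: 0.0173
t: 10.6
tool_pos: [0.531, 0.1811, 0.1385]
orientation: [-0.093, 3.108, -0.039]
force: [-3.4, -7.9, 21.7]
opening: 0.0173
t 10.6 box p mm [-40.1  14.9 138.5] F box [-4.  -7.7 21.7] open 0.0173 R [[-0.998, -0.059, 0.033], [-0.06, 0.998, -0.024], [-0.031, -0.026, -0.999]]
```

View pics/sceneg.png

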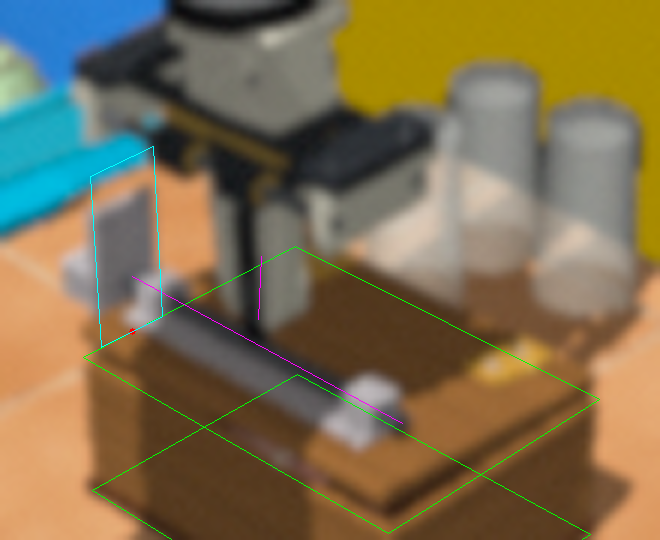

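```bash
for i in 1; do python3 -m pendant '[{"delta_pos":[0.0006,0.001,0.0015],"spin":0},{"delta_pos":[0.001,0.001,0.0025],"spin":0},{"delta_pos":[0.0014,0.001,0.0035],"spin":0},{"delta_pos":[0.0018,0.001,0.0045],"spin":0},{"delta_pos":[0.0022,0.001,0.0055],"spin":0}]' ;python3 -m pendant '[{"delta_pos":[0.0006,0.001,0.0015],"spin":0},{"delta_pos":[0.001,0.001,0.0025],"spin":0},{"delta_pos":[0.0014,0.001,0.0035],"spin":0},{"delta_pos":[0.0018,0.001,0.0045],"spin":0},{"delta_pos":[0.0022,0.001,0.0055],"spin":0}]' ; done; python3 - <<'E'
from h import *
report()
c=cam('scene')
for z in (.11,.12,.13,.14):
  print(z,[np.round((px(c,box2w([x,.148,z]))+.5-[225,145])*6) for x in(-.06,-.03)])
for z in (.088,.15,.165,.18,.193):
  print(z,[np.round((px(c,box2w([x,.112,z]))+.5-[225,145])*6) for x in(-.067,-.023)])
E
```

```text
t: 11.15
tool_pos: [0.5297, 0.1814, 0.1355]
orientation: [-0.091, 3.106, -0.039]
force: [-4.7, -5.2, 20.4]
opening: 0.017
t: 11.65
tool_pos: [0.5283, 0.1828, 0.1323]
orientation: [-0.091, 3.104, -0.037]
force: [-4.5, -1.6, 18.3]
opening: 0.017
t 11.65 box p mm [-42.6  16.9 132.3] F box [-4.6 -1.2 18.3] open 0.017 R [[-0.998, -0.058, 0.037], [-0.059, 0.998, -0.023], [-0.036, -0.025, -0.999]]
0.11 [array([ 65., 283.]), array([107., 263.])]
0.12 [array([ 64., 268.]), array([106., 247.])]
0.13 [array([ 63., 252.]), array([105., 231.])]
0.14 [array([ 61., 236.]), array([104., 215.])]
0.088 [array([102., 348.]), array([162., 316.])]
0.15 [array([ 95., 248.]), array([157., 218.])]
0.165 [array([ 93., 223.]), array([156., 193.])]
0.18 [array([ 92., 198.]), array([155., 168.])]
0.193 [array([ 90., 176.]), array([154., 147.])]
```

The y force fell to about 1 N and y advanced 2 mm, so the tip is entering the slot. I'll push along y only.

```bash
python3 -m pendant '[{"delta_pos":[0,0.002,0.0005],"spin":0},{"delta_pos":[0,0.004,0.0005],"spin":0},{"delta_pos":[0,0.006,0.0005],"spin":0},{"delta_pos":[0,0.006,0.0005],"spin":0}]';  python3 - <<'E'
from h import *
report()
E
```

```text
t: 12.1
tool_pos: [0.5282, 0.1897, 0.1332]
orientation: [-0.091, 3.103, -0.035]
force: [-3.1, -0.1, 15.4]
opening: 0.0171
t 12.1 box p mm [-42.3  23.7 133.2] F box [-3.1  0.1 15.4] open 0.0171 R [[-0.998, -0.058, 0.038], [-0.059, 0.998, -0.021], [-0.037, -0.024, -0.999]]
```

```bash
python3 -m pendant '[{"delta_pos":[0,0.004,0.0005],"spin":0},{"delta_pos":[0,0.008,0.0005],"spin":0},{"delta_pos":[0,0.012,0.0005],"spin":0},{"delta_pos":[0,0.016,0.0005],"spin":0},{"delta_pos":[0,0.016,0.0005],"spin":0}]';  python3 - <<'E'
from h import *
report()
for n,f,r in [('scene','sceneh.png',(145,235,225,335))]:
    c=cam(n); draw(c['color'],c,.572,.169,0.07,0.06,.03,f,6,r)
E
```

```text
t: 12.6
tool_pos: [0.527, 0.2066, 0.1335]
orientation: [-0.091, 3.103, -0.033]
force: [-3.8, -0.7, 12.8]
opening: 0.0173
t 12.6 box p mm [-42.2  40.7 133.5] F box [-3.9 -0.4 12.8] open 0.0173 R [[-0.998, -0.058, 0.038], [-0.059, 0.998, -0.02], [-0.037, -0.022, -0.999]]
```

View pics/sceneh.png

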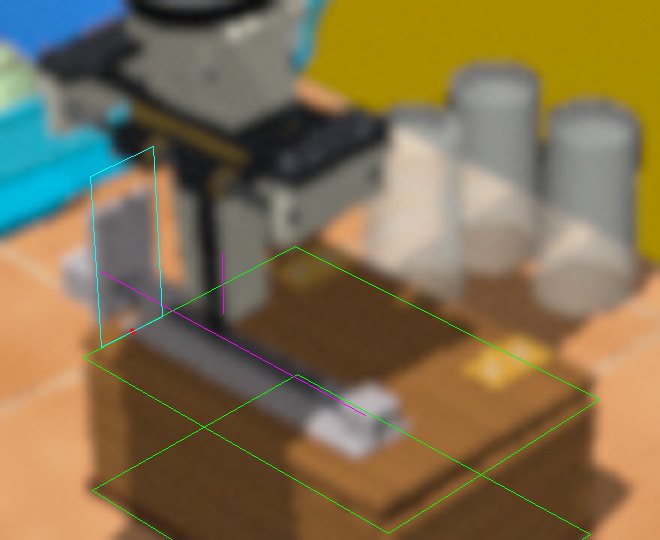

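The bolt rod is passing through the plate near (150,285). I'll push to the stop.

```bash
python3 -m pendant '[{"delta_pos":[0,0.002,0.0003],"spin":0},{"delta_pos":[0,0.004,0.0003],"spin":0},{"delta_pos":[0,0.005,0.0003],"spin":0}]';python3 -m pendant '[{"delta_pos":[0,0.002,0.0003],"spin":0},{"delta_pos":[0,0.002,0.0003],"spin":0}]'; python3 -m pendant '[{"delta_pos":[0,0.002,0.0003],"spin":0},{"delta_pos":[0,0.002,0.0003],"spin":0}]'; python3 - <<'E'
from h import *
report()
E
```

```text
t: 12.95
tool_pos: [0.5267, 0.2108, 0.1337]
orientation: [-0.091, 3.103, -0.035]
force: [0.2, -10.9, 10.0]
opening: 0.0171
t: 13.15
tool_pos: [0.5267, 0.2108, 0.1338]
orientation: [-0.09, 3.103, -0.041]
force: [1.1, -11.5, 9.6]
opening: 0.0166
t: 13.35
tool_pos: [0.5267, 0.2108, 0.1338]
orientation: [-0.088, 3.104, -0.046]
force: [1.0, -13.1, 8.8]
opening: 0.0173
t 13.35 box p mm [-42.2  44.9 133.8] F box [  0.1 -13.1   8.8] open 0.0173 R [[-0.998, -0.056, 0.037], [-0.057, 0.998, -0.028], [-0.035, -0.03, -0.999]]
```

It stopped at y = 44.9, which is 30 mm past the plate contact, so travel is about 0.066. I'll ease off, open partly (the keeper is close to the left finger), and rise.

```bash
python3 -m pendant '[{"delta_pos":[0,-0.0005,0],"spin":0},{"delta_pos":[0,-0.0005,0],"spin":0},{"delta_pos":[0,-0.0005,0],"spin":0},{"delta_pos":[0,-0.0005,0],"spin":0}]' 0.4;python3 -m pendant '[{"delta_pos":[0,0,-0.01],"spin":0},{"delta_pos":[0,0,-0.03],"spin":0},{"delta_pos":[0,0,-0.06],"spin":0},{"delta_pos":[0,0,-0.09],"spin":0},{"delta_pos":[0,0,-0.09],"spin":0}]';  python3 - <<'E'
from h import *
report()
for n,f,r in [('scene','scenei.png',(145,235,225,335)),('top','topi.png',(140,235,205,320))]:
    c=cam(n); draw(c['color'],c,.572,.169,0.07,0.066,.02,f,6,r)
    print([(round(m['score'],2),w(c,m['location'])) for m in robot.mark_of(n,'knob_mid')[:1]], box2w(knob(.02,.066)))
E
```

```text
t: 13.75
tool_pos: [0.526, 0.2105, 0.133]
orientation: [-0.089, 3.105, -0.046]
force: [-0.0, 0.8, 0.6]
opening: 0.0281
t: 14.25
tool_pos: [0.5251, 0.2142, 0.2293]
orientation: [-0.089, 3.097, -0.042]
force: [0.1, 0.1, 0.6]
opening: 0.0278
t 14.25 box p mm [-43.6  48.4 229.3] F box [0.2 0.1 0.6] open 0.0278 R [[-0.997, -0.057, 0.044], [-0.058, 0.998, -0.026], [-0.042, -0.028, -0.999]]
[(0.63, array([0.52159095, 0.21139972, 0.14488823]))] [0.525015   0.2118186  0.14748883]
[] [0.525015   0.2118186  0.14748883]
```

View pics/scenei.png

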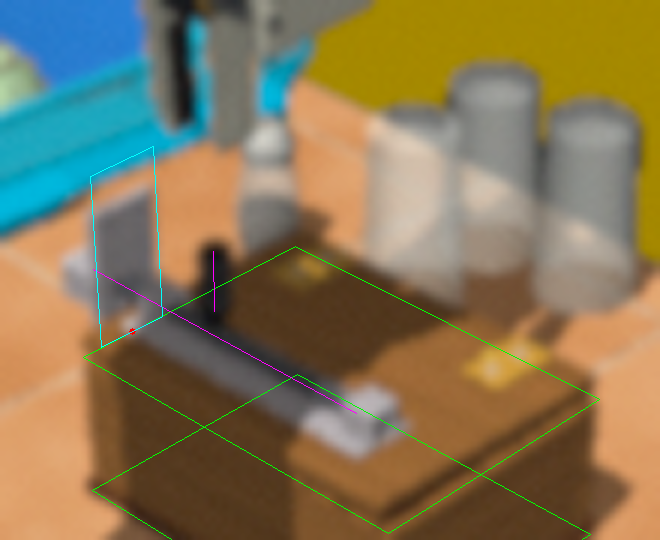

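The knob stands free at (213,280), the lid is down, and the knob mark matches the model at travel 0.066. I'll check the neighbours and hand in.

```bash
python3 -m pendant '[{"delta_pos":[0,0,-0.03],"spin":0},{"delta_pos":[0,0,-0.03],"spin":0},{"delta_pos":[0,0,-0.03],"spin":0},{"delta_pos":[0,0,-0.03],"spin":0},{"delta_pos":[0,0,-0.03],"spin":0}]'; python3 - <<'E'
from h import *
for n in ['top','scene']:
    c=cam(n)
    for l in ['jar','cup','packet_c','knob_mid']:
        print(n,l,[(round(m['score'],2),np.round(w(c,m['location']),4)) for m in robot.mark_of(n,l)[:2]])
report(); print(robot.close_job())
E
```

```text
t: 14.95
tool_pos: [0.5205, 0.2136, 0.2504]
orientation: [-0.089, 3.109, -0.048]
force: [-0.3, -0.1, 0.4]
opening: 0.0277
top jar [(0.77, array([ 4.193e-01, -1.857e-01,  3.000e-04]))]
top cup []
top packet_c [(0.51, array([ 3.678e-01, -1.400e-02, -1.000e-04]))]
top knob_mid []
scene jar [(0.74, array([ 0.4204, -0.1839,  0.0047]))]
scene cup [(0.72, array([ 4.255e-01,  4.037e-01, -3.000e-04]))]
scene packet_c [(0.81, array([ 3.702e-01, -1.430e-02,  1.000e-04])), (0.7, array([0.3769, 0.142 , 0.0012]))]
scene knob_mid [(0.69, array([0.5252, 0.2072, 0.1476]))]
t 15.45 box p mm [-47.5  48.3 252. ] F box [ 1.4  0.3 -0.1] open 0.0278 R [[-0.998, -0.057, 0.034], [-0.058, 0.998, -0.029], [-0.032, -0.031, -0.999]]
the job is handed in; nothing more can be done
None
```

The tea box is bolted shut, and I handed the job in at about 15.5 s of the 48 s allowed. I gripped the knob, pressed the lid down to an angle of about 0.2, and slid the bolt until its tip met the keeper plate. With the bolt pressed lightly against the plate, I worked the lid down its arc until the tip dropped into the slot. That was near the bottom of the range, at an estimated lid angle of about 0.02. I then pushed the bolt to its stop, eased off, opened the fingers partway and lifted clear.

**Bolt travel:** the bolt stopped 30 mm past the plate contact, which puts travel at about 0.066 m. That figure assumes plate contact is at 0.036.

**Lid:** the pictures show it staying down after I let go. The network's knob position agreed with the fully home position to about 5 mm, in height and along the bolt. The top camera could not see the knob in either check.

**Gripper:** it was clear of the box at the end, with about 0 N on the wrist.

**Jar, cup and packets:** all were found within the networks' few-millimetre noise of where they started. In the last top view the cup and one packet went undetected, but the scene camera found both in place.

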